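Set the hinge jig's marking pins in order

ROBOT

A 6-joint arm with a two-finger parallel gripper is mounted at the origin on the work surface. World frame = base frame: x ahead of the robot, y to its left, z up, the work surface at z = 0. Lengths are in m, angles in rad, forces in N, time in s.
With the tool pointing down it reaches from about 0.325 to 0.75 m from the base axis. Payload 7.6 kg.
Tool frame: the origin (TCP) lies midway between the tips of the shut fingers; the grasp point (between the pads) lies 19 mm behind it (hold_point_z is the y of the grasp point in the tool frame, in m); y points along the fingers, x is the direction in which the jaws open and shut, and the axes are right-handed (so a half turn about y gives the same grasp; the last joint's range is limited). The gripper opens to 85 mm and grips with 20 to 120 N. Pads are 22 mm wide; open, the fingers measure 114 mm over their backs; the gripper's body (76 mm by 85 mm) begins 54 mm behind the grasp point. The pads swing forward as they close: fully open they stand 13 mm farther back than shut.
Start: joints at [-1.354, 0.052, 1.401, -0, 1.689, -0.07], TCP at [0.149, -0.504, 0.231] pointing down, gripper open.
Joint ranges: [-2.9, 2.9], [-0.91, 2.17], [0.12, 2.37], [-1.06, 4.2], [0.26, 2.73], [-2.93, 2.93]. Speed limits (rad/s): [2.57, 2.57, 3.01, 3.14, 3.14, 3.14].

INTERFACE

Orientations are given as a rotation vector (axis times angle).
In Python, from workcell import sense, snapshot, hand_in, hold_point_z gives the robot as it stands.
- The arm moves only by the tool send_rows, never from a script. Its argument "commands" is a list of rows, each a list of 7 numbers: the closure, from 0 (fully open) to 1 (shut), then the shift along the tool's x, y, z scaled (see below), then the turn, a rotation vector about the tool's x, y, z scaled (see below). In form: [[fingers, dx, dy, dz, rx, ry, rz], ...]. A call has exactly 10 rows; each row shifts and turns the commanded pose from where the row before left it, along the tool's axes as they then stand; what a row does not reach is not made up. The controller multiplies each number of a shift by 0.02 m and each number of a turn by 5 degrees. A row lasts 1/12 s, in which the tool goes at most 41.7 mm and 7.16 degrees, less where a joint would pass 70% of its speed; a pose out of reach is approached as far as the arm can. A call with a number of a shift or a turn outside -1 to 1 is refused whole. A call with a gripper value outside its range is refused whole. The fingers move at their own pace and stop on an object; "grip_force" is the grip in N (left out, the last holds). Time passes only in rows, so rows that do not move let the fingers close, or fill a call up. It gives the time, the measured TCP pose, the force and the opening at its end, in the units of the state.
- sense(): the state, without advancing time (a new reading comes with each control period).
- snapshot(name): name is "side" or "top" or "wrist"; returns a dict with "pixels" (420x560x3 uint8, blue, green, red), "z_map" (420x560 float32, m along the optical axis (not along the pixel's ray), 0 where there is no reading), "mtx" (3x3 intrinsics, pixels), "dist" ([k1, k2, p1, p2, k3] as OpenCV has them; the pictures are not rectified), "position" and "orientation" of the camera in the world; the wrist camera has in their place "mount" (4x4, takes a point from camera to tool coordinates, whose origin is the TCP and whose axes are the tool frame's). Camera axes: x right, y down, z forward; pixel columns grow to the right and rows downward; lengths in m; the calibration is good to about 2 mm. A picture is of the moment at which its call begins: read the wrist's pose just before it.
- hand_in(): hands the job in, once; it reports no verdict.
The state is a dict: "t": time; "joint_positions": joint angles; "qvel": joint speeds; "tau": joint torques, N m; "tool_pos": TCP position; "tcp_rot": TCP orientation; "force": force on the tool from outside, world axes, zero at the start; "torque": the same for the moment, N m; "gripper_width": opening from 0.0 (shut) to 1.0 (fully open).
Only numpy, scipy, OpenCV 4.12 (cv2) and the standard library are available. Lean on these libraries where they do the work, as an engineer would, in place of code of your own. Each camera call takes 0.05 s, during which the arm holds its last target.

TASK

Mark out for the hinge: on the black hinge jig, press the three coloured marking pins down one at a time with a fingertip, lightly, each until its cap sits home on its steel collar: red first, then yellow, then blue. Don't pull any pin up, keep off the orange clamp, leave the drill, the bracket and the silver shelf pegs where they stand, and finish with the hand clear.

Things in the scene. Friction and masses are not known exactly. Their poses are not given: they have to be found in the camera images.
- panel: Grey laminate bedside-cabinet top, 350 (its x) x 400 (its y) x 18 mm, lying flat and immovable on two 40 mm wooden battens; its upper face is 58 mm above the work table. Origin: on the table under its centre; z up.
- jig: Black plastic hinge jig fixed on the panel at its far rim: a plate 110 (its x) x 150 (its y) x 16 mm with a fence over the rim; its upper face is 74 mm above the work table. Three steel collars, 22 mm across and 2 mm high, stand on it at its x, y = (-25, 0), (20, 50) and (20, -50) mm, each with one marking pin; which colour stands in which collar varies. Origin: centre of its underside, on the panel's face; z up.
- red_cap (a point): Centre of the flat top of the red marking pin's round plastic cap (20 mm across, 6 mm thick, on a thin steel stem). The top is about 94 mm above the work table with the pin fully up and 82 mm when it is home. It moves with the pin.
- yellow_cap (a point): Centre of the flat top of the yellow marking pin's round plastic cap (20 mm across, 6 mm thick, on a thin steel stem). The top is about 94 mm above the work table with the pin fully up and 82 mm when it is home. It moves with the pin.
- blue_cap (a point): Centre of the flat top of the blue marking pin's round plastic cap (20 mm across, 6 mm thick, on a thin steel stem). The top is about 94 mm above the work table with the pin fully up and 82 mm when it is home. It moves with the pin.
- red_pin (a joint): How far the red marking pin is pressed down, in m: 0 is up (starts between 0 and 0.002), 0.012 is home, with the cap on its steel collar, where it meets a hard stop; negative is pulled up. It slides vertically against a friction of about 4 N and stays where it is left.
- yellow_pin (a joint): How far the yellow marking pin is pressed down, in m: 0 is up (starts between 0 and 0.002), 0.012 is home, with the cap on its steel collar, where it meets a hard stop; negative is pulled up. It slides vertically against a friction of about 4 N and stays where it is left.
- blue_pin (a joint): How far the blue marking pin is pressed down, in m: 0 is up (starts between 0 and 0.002), 0.012 is home, with the cap on its steel collar, where it meets a hard stop; negative is pulled up. It slides vertically against a friction of about 4 N and stays where it is left.
- clamp: Orange plastic quick-grip clamp, fixed, biting the panel's left rim. Its bar reaches 126 mm above the panel's face; its handle sticks out about 120 mm beyond the rim, along its own +y, 30 mm wide. Origin: on the panel's upper face at the rim.
- bracket: Loose steel angle bracket standing on the panel: legs 50 x 30 x 4 mm, one flat along its own +x, one upright. Origin: bottom outer edge of the corner.
- peg0: Loose silver shelf peg standing on the panel on its flange: flange 16 mm across, pin 8 mm across, 24 mm high in all. Origin: centre of its underside.
- peg1: A second loose silver shelf peg like the first. Origin: centre of its underside.
- drill: Loose blue cordless drill driver standing on its battery on the work table, left of the panel: about 230 mm long along its own x (chuck towards -x), 75 mm wide, 205 mm high. Origin: centre of its underside.

How it is judged:
By the outcome, as a careful person would: the job done as asked, in the order asked, and still so for the second after the job is handed in, with the robot touching nothing.
It also fails if it takes over 38 s, if anything falls off the work surface, if the arm or the gripper's body presses on something with over 40 N, if the wrist force passes 120 N, or if a joint passes its speed limit or range.

## Working session

There is one attempt and no reset: what is moved stays moved. The work goes in short steps, Python scripts to look and compute and a tool call to move; the robot and the scene stay as the last step left them, time stands still between calls to the robot, and variables do not carry over. Pictures are saved under pics/ and viewed, and the job is handed in when it is done.

Besides the shell and the picture viewer there is one more tool, called after "Call:" in YAML: its name, and indented under it one key for each argument. send_rows: Moves the arm, as the interface text tells. Shifts and turns lie within -1 to 1; 1 stands for 0.02 m of shift or 5 degrees of turn. Its arguments: {"type":"object","properties":{"commands":{"type":"array","items":{"type":"array","items":{"type":"number","minimum":-1,"maximum":1}}},"grip_force":{"type":"number"}},"required":["commands"]}

```bash
mkdir -p pics
cat > h.py <<'E'
import numpy as np, cv2, json
from workcell import sense, snapshot, hand_in, hold_point_z
from scipy.spatial.transform import Rotation as R
E
python3 - <<'E'
from h import *
s=sense(); print(s); print(hold_point_z)
for n in ["side","top","wrist"]:
    d=snapshot(n); cv2.imwrite(f"pics/{n}0.png",d["pixels"]); np.save(f"{n}0.npy",d,allow_pickle=True)
    print(n,{k:v for k,v in d.items() if k not in("pixels","z_map")})
E
```

```text
{'t': 0.0, 'joint_positions': array([-1.35432732e+00,  5.28708186e-02,  1.40176264e+00,  1.64517735e-05,
        1.68861056e+00, -7.03140843e-02]), 'qvel': array([ 0.00088512, -0.00017333, -0.00146657, -0.00036132,  0.00134748,
        0.00095059]), 'tau': array([ 1.45671133e-04, -3.81670010e+01, -3.60187268e+01, -6.25614462e-05,
        6.22366962e-03,  1.57884330e-05]), 'tool_pos': array([ 0.1484574 , -0.50324476,  0.23043547]), 'tcp_rot': array([-1.33020138,  0.99625434, -0.99419484]), 'force': array([ 0.48966992,  1.2305145 , -0.5895602 ]), 'torque': array([-0.00472612, -0.01900602,  0.10483215]), 'gripper_width': 1.0007136051017036}
-0.0187
side {'mtx': array([[383.49489207,   0.        , 278.97342583],
       [  0.        , 383.49489207, 205.77916606],
       [  0.        ,   0.        ,   1.        ]]), 'dist': array([-0.04988752,  0.        ,  0.        ,  0.        ,  0.        ]), 'position': array([ 0.40434346, -0.57196611,  0.67751856]), 'orientation': array([-2.21524916,  0.19402138, -0.06809738])}
top {'mtx': array([[477.87510293,   0.        , 277.27615218],
       [  
[... 197 characters left out ...]
3767028 , 0.19664416, 1.13665762]), 'orientation': array([-2.14612507,  2.18045607, -0.16921592])}
wrist {'mtx': array([[352.94708238,   0.        , 283.04688514],
       [  0.        , 352.94708238, 210.41495456],
       [  0.        ,   0.        ,   1.        ]]), 'dist': array([-0.00901565,  0.        ,  0.        ,  0.        ,  0.        ]), 'mount': array([[ 9.99999977e-01,  1.92475270e-04, -9.71736501e-05,
        -5.19153371e-04],
       [ 1.50596694e-04, -3.00965988e-01,  9.53634863e-01,
        -1.42703217e-01],
       [ 1.54305164e-04, -9.53634855e-01, -3.00966010e-01,
         7.68905538e-02],
       [ 0.00000000e+00,  0.00000000e+00,  0.00000000e+00,
         1.00000000e+00]])}
```

View pics/top0.png

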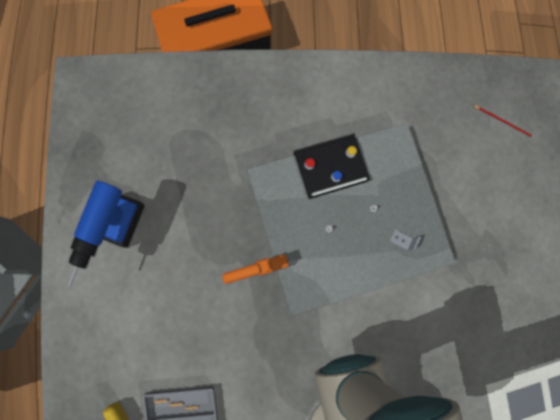

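View pics/side0.png

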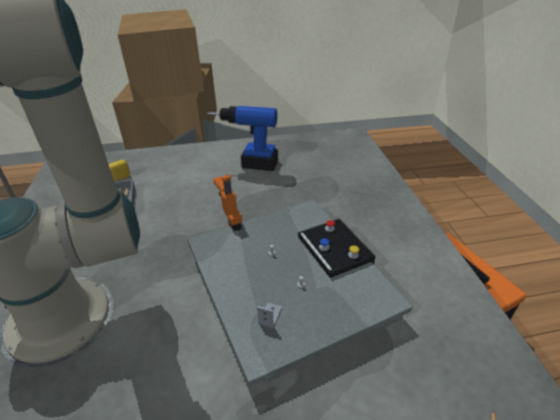

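View pics/wrist0.png

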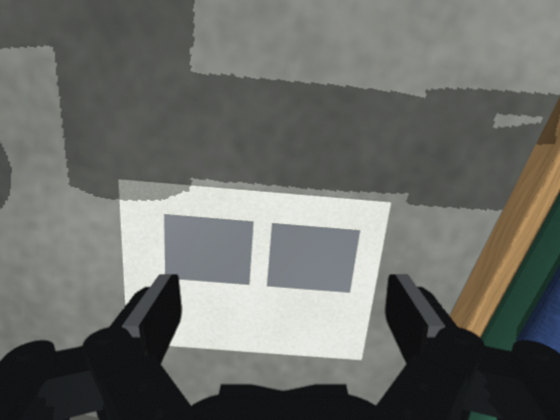

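The top view shows the jig with red at about (310,163), yellow (352,152) and blue (336,176). The clamp is at (255,268), the drill is on the left, and the pegs are at (330,229) and (374,208). I'll locate the caps next.

```bash
cat >> h.py <<'E'
def mask(img,c):
    h=cv2.cvtColor(img,cv2.COLOR_BGR2HSV); H,S,V=cv2.split(h)
    if c=="red": m=((H<6)|(H>172))&(S>150)&(V>80)
    if c=="yellow": m=(H>20)&(H<35)&(S>140)&(V>80)
    if c=="blue": m=(H>100)&(H<125)&(S>140)&(V>60)
    return m.astype(np.uint8)
def ray(d,uv,pose=None):
    p=cv2.undistortPoints(np.array([[uv]],float),d["mtx"],d["dist"])[0,0]
    v=np.array([p[0],p[1],1.])
    if "mount" in d:
        T=R.from_rotvec(pose["tcp_rot"]).as_matrix(); M=d["mount"]
        return T@M[:3,3]+pose["tool_pos"], T@(M[:3,:3]@v)
    return np.array(d["position"]), R.from_rotvec(d["orientation"]).as_matrix()@v
def onz(o,v,z): return o+v*(z-o[2])/v[2]
def blobs(d,c,roi,amin=8):
    m=mask(d["pixels"],c); n,l,st,ce=cv2.connectedComponentsWithStats(m)
    return [(tuple(ce[i].round(2)),int(st[i,4]),st[i,:4].tolist()) for i in range(1,n) if st[i,4]>amin and roi[0]<ce[i][0]<roi[1] and roi[2]<ce[i][1]<roi[3]]
E
python3 - <<'E'
from h import *
D={n:np.load(n+"0.npy",allow_pickle=True).item() for n in("top","side")}
roi={"top":(285,380,130,205),"side":(295,385,210,280)}
for c in("red","yellow","blue"):
    rs=[]
    for n in D:
        b=blobs(D[n],c,roi[n]); b.sort(key=lambda x:-x[1]); print(c,n,b)
        uv=b[0][0]; o,v=ray(D[n],uv); rs.append((o,v)); print("  onplane",onz(o,v,.093 if n=="top" else .091).round(4), "depth",D[n]["z_map"][int(round(uv[1])),int(round(uv[0]))])
        zz=D[n]["z_map"][int(round(uv[1])),int(round(uv[0]))]; print("  depthpt",(o+v*zz).round(4))
    (o1,v1),(o2,v2)=rs
    t=np.linalg.lstsq(np.c_[v1,-v2],o2-o1,rcond=None)[0]; a=o1+v1*t[0];b=o2+v2*t[1]; print("  tri",((a+b)/2).round(4),np.linalg.norm(a-b).round(4))
for n in D:
    x=D[n]["pixels"]; r=roi[n]; cv2.imwrite(f"pics/{n}_crop.png",cv2.resize(x[r[2]:r[3],r[0]:r[1]],None,fx=6,fy=6,interpolation=cv2.INTER_CUBIC))
s=sense();print(R.from_rotvec(s["tcp_rot"]).as_matrix().round(3))
E
```

```text
red top [((np.float64(310.08), np.float64(161.67)), 63, [306, 158, 9, 8])]
  onplane [0.6275 0.0955 0.093 ] depth 1.0703324
  depthpt [0.6276 0.0954 0.0925]
red side [((np.float64(330.21), np.float64(222.82)), 33, [326, 221, 9, 5])]
  onplane [0.6272 0.0988 0.091 ] depth 0.9023421
  depthpt [0.6254 0.0935 0.0956]
  tri [0.6267 0.0957 0.0939] 0.0012
yellow top [((np.float64(351.98), np.float64(149.53)), 66, [347, 146, 10, 8])]
  onplane [ 0.655  -0.0007  0.093 ] depth 1.0763713
  depthpt [ 0.6551 -0.0008  0.0924]
yellow side [((np.float64(353.78), np.float64(248.66)), 59, [349, 245, 10, 8])]
  onplane [0.6542 0.0039 0.091 ] depth 0.8306397
  depthpt [ 0.652  -0.0012  0.0962]
  tri [ 6.534e-01 -1.000e-04  9.520e-02] 0.0019
blue top [((np.float64(337.76), np.float64(174.49)), 67, [334, 170, 9, 9])]
  onplane [0.5975 0.034  0.093 ] depth 1.0690767
  depthpt [0.5978 0.0338 0.0913]
blue side [((np.float64(324.17), np.float64(241.08)), 60, [319, 238, 11, 8])]
  onplane [0.5968 0.0397 0.091 ] depth 0.8540467
  depthpt [0.5956 0.0359 0.0947]
  tri [0.596  0.0346 0.096 ] 0.0016
[[ 0.283 -0.     0.959]
 [-0.959  0.001  0.283]
 [-0.001 -1.     0.   ]]
```

Run:
```python
from h import *
d=np.load("top0.npy",allow_pickle=True).item()
h=cv2.cvtColor(d["pixels"],cv2.COLOR_BGR2HSV)
m=((h[...,0]<15)&(h[...,0]>5)&(h[...,1]>170)&(h[...,2]>120)).astype(np.uint8)
n,l,st,ce=cv2.connectedComponentsWithStats(m)
for i in range(1,n):
    if st[i,4]>30 and 200<ce[i][0]<320 and 200<ce[i][1]<320:
        ys,xs=np.where(l==i)
        P=[]
        for x,y in zip(xs,ys):
            o,v=ray(d,(x,y)); P.append(o+v*d["z_map"][y,x])
        P=np.array(P); print(P.min(0),P.max(0)); 
        for p in P[np.argsort(P[:,1])][::25]: print(p.round(3))
m=((h[...,0]<125)&(h[...,0]>100)&(h[...,1]>140)&(h[...,2]>60)).astype(np.uint8)
n,l,st,ce=cv2.connectedComponentsWithStats(m)
for i in range(1,n):
    if st[i,4]>200: print(ce[i],[onz(*ray(d,ce[i]),.18).round(3)])
for uv in[(330,229),(374,208),(402,240)]: print(uv,onz(*ray(d,uv),.075).round(3))
```

```text
[0.36364695 0.18521478 0.12777677] [0.41032841 0.28817855 1.13665762]
[0.389 0.185 0.135]
[0.399 0.194 0.184]
[0.407 0.197 0.188]
[0.385 0.2   0.186]
[0.392 0.204 0.135]
[0.394 0.208 0.138]
[0.394 0.212 0.141]
[0.392 0.216 0.142]
[0.388 0.221 0.142]
[0.394 0.227 0.142]
[0.386 0.231 0.138]
[0.388 0.237 0.14 ]
[0.384 0.242 0.135]
[0.384 0.248 0.138]
[0.374 0.252 0.133]
[0.37  0.258 0.137]
[0.386 0.264 0.136]
[0.372 0.269 0.134]
[0.38  0.275 0.134]
[0.376 0.28  0.129]
[0.374 0.288 0.132]
[0.39378544 0.15203348 0.09141588] [0.40453922 0.16741556 0.09960489]
[0.4   0.152 0.096]
[0.396 0.163 0.097]
[104.91656734 215.36392531] [array([0.501, 0.526, 0.18 ])]
(330, 229) [0.477 0.053 0.075]
(374, 208) [ 0.523 -0.049  0.075]
(402, 240) [ 0.449 -0.111  0.075]
```

View pics/top_crop.png

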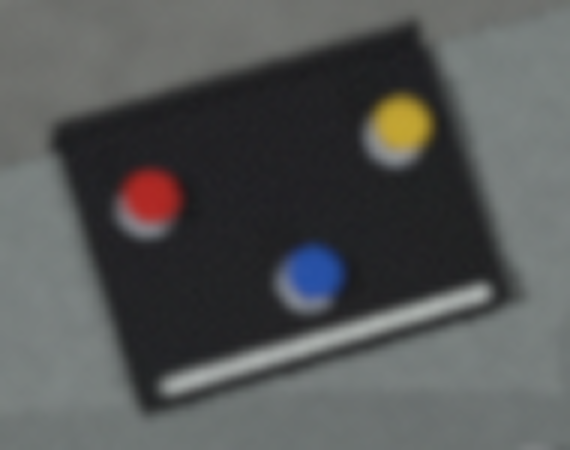

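Call:
send_rows:
  commands:
    - [1,-0.35,0,0.5,0,0,0]
    - [1,-0.7,0,1,0,0,0]
    - [1,-0.7,0,1,0,0,0]
    - [1,-0.7,0,1,0,0,0]
    - [1,-0.7,0,1,0,0,0]
    - [1,-0.7,0,1,0,0,0]
    - [1,-0.7,0,1,0,0,0]
    - [1,-0.7,0,1,0,0,0]
    - [1,-0.7,0,1,0,0,0]
    - [1,-0.7,0,1,0,0,0]
  grip_force: 40

```text
t: 0.98
tool_pos: [0.2939, -0.3204, 0.2312]
tcp_rot: [-1.331, 0.995, -0.995]
force: [-0.7, -0.1, 0.3]
gripper_width: 0.0
```

Call:
send_rows:
  commands:
    - [1,-0.7,0,1,0,0,0]
    - [1,-0.7,0,1,0,0,0]
    - [1,-0.7,0,1,0,0,0]
    - [1,-0.7,0,1,0,0,0]
    - [1,-0.7,0,1,0,0,0]
    - [1,-0.7,0,1,0,0,0]
    - [1,-0.7,0,1,0,0,0]
    - [1,-0.7,0,1,0,0,0]
    - [1,-0.7,0,1,0,0,0]
    - [1,-0.7,0,1,0,0,0]

```text
t: 1.82
tool_pos: [0.4457, -0.1295, 0.2312]
tcp_rot: [-1.331, 0.995, -0.995]
force: [0.8, 0.0, 0.5]
gripper_width: 0.003
```

Call:
send_rows:
  commands:
    - [1,-0.7,0,1,0,0,0]
    - [1,-0.7,0,1,0,0,0]
    - [1,-0.7,0,1,0,0,0]
    - [1,-0.7,0,1,0,0,0]
    - [1,-0.7,0,0.5,0,0,0]
    - [1,-0.5,0,0,0,0,0]
    - [1,0,0,0,0,0,0]
    - [1,0,0,0,0,0,0]
    - [1,0,0,0,0,0,0]
    - [1,0,0,0,0,0,0]

```text
t: 2.65
tool_pos: [0.5087, -0.03, 0.2315]
tcp_rot: [-1.331, 0.996, -0.997]
force: [-0.9, -0.9, -0.5]
gripper_width: -0.0
```

Run:
```python
from h import *
s=sense();d=snapshot("wrist");cv2.imwrite("pics/w1.png",d["pixels"])
for c in("red","yellow","blue"):
    b=blobs(d,c,(0,560,0,420),100); 
    for x in b: print(c,x,onz(*ray(d,x[0],s),.093).round(4))
T=R.from_rotvec(s["tcp_rot"]).as_matrix();print(s["tool_pos"],s["force"])
for n,p in(("r",(.627,.0955)),("y",(.655,-.0005)),("b",(.597,.034))): print(n,((T.T@(np.array([*p,.125])-s["tool_pos"]))/.02).round(2))
```

```text
red ((np.float64(159.25), np.float64(3.53)), 194, [146, 0, 27, 10]) [0.6198 0.0944 0.093 ]
yellow ((np.float64(299.84), np.float64(3.87)), 197, [288, 0, 25, 11]) [ 0.6475 -0.0011  0.093 ]
blue ((np.float64(230.99), np.float64(62.08)), 613, [218, 48, 27, 29]) [0.5967 0.0364 0.093 ]
[ 0.50873935 -0.03001339  0.23148125] [-0.94999858 -0.94810386 -0.49256904]
r [-4.36  5.32  7.44]
y [0.64 5.33 7.43]
b [-1.83  5.32  5.13]
```

View pics/w1.png

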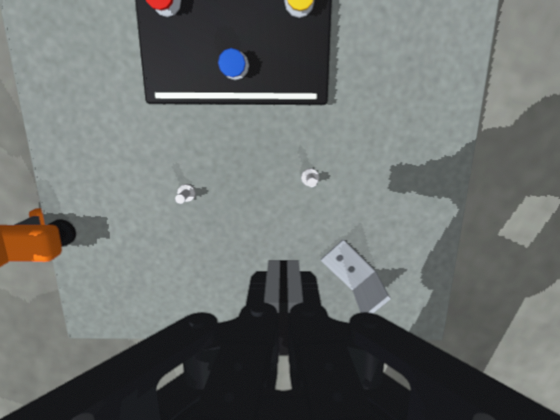

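The wrist view has blue at (231,62), which agrees with the top view within 2.5 mm. Red and yellow are clipped at the top edge. I'll move nearer and look again.

Call:
send_rows:
  commands:
    - [1,-0.3,0.2,0.5,0,0,0]
    - [1,-0.5,0.4,0.8,0,0,0]
    - [1,-0.6,0.5,0.8,0,0,0]
    - [1,-0.6,0.5,0.8,0,0,0]
    - [1,-0.5,0.4,0.7,0,0,0]
    - [1,-0.2,0.2,0.4,0,0,0]
    - [1,0,0,0,0,0,0]
    - [1,0,0,0,0,0,0]
    - [1,0,0,0,0,0,0]
    - [1,0,0,0,0,0,0]

```text
t: 3.53
tool_pos: [0.5706, 0.0445, 0.1881]
tcp_rot: [-1.33, 0.995, -0.997]
force: [-0.2, -0.3, -0.2]
gripper_width: -0.002
```

Run:
```python
from h import *
s=sense();d=snapshot("wrist");cv2.imwrite("pics/w2.png",d["pixels"])
P={}
for c in("red","yellow","blue"):
    b=blobs(d,c,(0,560,0,420),200); 
    for x in b: P[c]=onz(*ray(d,x[0],s),.093); print(c,x,P[c].round(4))
T=R.from_rotvec(s["tcp_rot"]).as_matrix();print(s["tool_pos"],s["force"])
for n,p in(("r",(.627,.0955)),("y",(.655,-.0005)),("b",(.597,.034))): print(n,((T.T@(np.array([*p,.11])-s["tool_pos"]))/.02).round(2))
```

```text
red ((np.float64(230.42), np.float64(113.56)), 748, [216, 98, 31, 32]) [0.626 0.097 0.093]
yellow ((np.float64(384.56), np.float64(114.41)), 789, [369, 98, 32, 33]) [6.539e-01 5.000e-04 9.300e-02]
blue ((np.float64(306.05), np.float64(181.65)), 662, [292, 167, 30, 30]) [0.5967 0.0362 0.093 ]
[0.57055667 0.04449851 0.18813518] [-0.16933451 -0.28647289 -0.20569097]
r [-1.65  3.91  3.42]
y [3.35 3.91 3.41]
b [0.87 3.91 1.12]
```

View pics/w2.png

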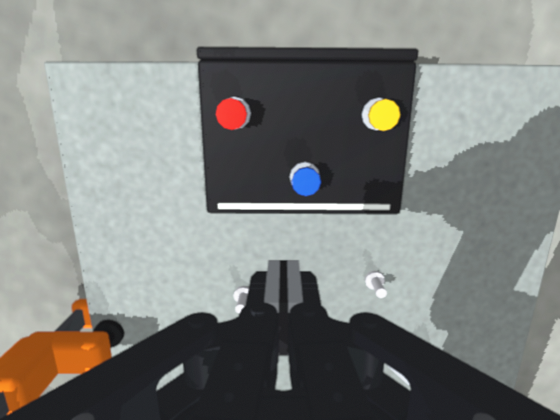

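The wrist view has red (230,114), yellow (385,114) and blue (306,182). Both cameras agree within 2 mm. Now I'll go over red, to about z = 0.103.

Call:
send_rows:
  commands:
    - [1,-0.3,0,0.5,0,0,0]
    - [1,-0.4,0,0.8,0,0,0]
    - [1,-0.4,0,0.9,0,0,0]
    - [1,-0.4,0.4,0.8,0,0,0]
    - [1,-0.2,0.8,0.4,0,0,0]
    - [1,0,0.9,0,0,0,0]
    - [1,0,0.9,0,0,0,0]
    - [1,0,0.7,0,0,0,0]
    - [1,0,0.4,0,0,0,0]
    - [1,0,0.15,0,0,0,0]

```text
t: 4.42
tool_pos: [0.6255, 0.0966, 0.1011]
tcp_rot: [-1.333, 0.997, -0.995]
force: [-0.1, 0.2, -0.1]
gripper_width: -0.001
```

Call:
send_rows:
  commands:
    - [1,0,0,0,0,0,0]
    - [1,0,0.03,0,0,0,0]
    - [1,0,0.03,0,0,0,0]
    - [1,0,0.03,0,0,0,0]
    - [1,0,0.03,0,0,0,0]
    - [1,0,0.03,0,0,0,0]
    - [1,0,0,0,0,0,0]
    - [1,0,0,0,0,0,0]
    - [1,0,0,0,0,0,0]
    - [1,0,0,0,0,0,0]

```text
t: 5.25
tool_pos: [0.6261, 0.0971, 0.0993]
tcp_rot: [-1.331, 0.995, -0.995]
force: [0.1, 0.7, 0.2]
gripper_width: -0.001
```

Run:
```python
from h import *
s=sense();d=snapshot("wrist");cv2.imwrite("pics/w3.png",d["pixels"]);print(s["tool_pos"],s["force"])
```

```text
[0.62614049 0.0970583  0.09928398] [0.1183254  0.69242909 0.21367249]
```

View pics/w3.png

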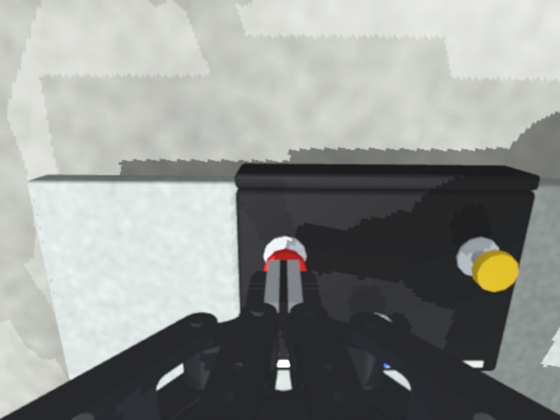

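The fingertip is centred over the red cap, around (285,262). Pressing gently.

Call:
send_rows:
  commands:
    - [1,0,0.05,0,0,0,0]
    - [1,0,0.05,0,0,0,0]
    - [1,0,0.05,0,0,0,0]
    - [1,0,0.05,0,0,0,0]
    - [1,0,0.05,0,0,0,0]
    - [1,0,0.05,0,0,0,0]
    - [1,0,0.05,0,0,0,0]
    - [1,0,0.05,0,0,0,0]
    - [1,0,0.05,0,0,0,0]
    - [1,0,0.05,0,0,0,0]

```text
t: 6.13
tool_pos: [0.6262, 0.0971, 0.0895]
tcp_rot: [-1.331, 0.995, -0.996]
force: [-2.2, -0.6, 3.6]
gripper_width: 0.003
```

Call:
send_rows:
  commands:
    - [1,0,0.04,0,0,0,0]
    - [1,0,0.04,0,0,0,0]
    - [1,0,0.03,0,0,0,0]
    - [1,0,0.03,0,0,0,0]
    - [1,0,0.03,0,0,0,0]
    - [1,0,0.03,0,0,0,0]
    - [1,0,0.03,0,0,0,0]
    - [1,0,0.03,0,0,0,0]
    - [1,0,0.02,0,0,0,0]
    - [1,0,0.02,0,0,0,0]

```text
t: 6.97
tool_pos: [0.6262, 0.0971, 0.0832]
tcp_rot: [-1.331, 0.995, -0.996]
force: [-1.5, -0.0, 3.3]
gripper_width: -0.005
```

Call:
send_rows:
  commands:
    - [1,0,0.01,0,0,0,0]
    - [1,0,0.01,0,0,0,0]
    - [1,0,0.01,0,0,0,0]
    - [1,0,0.01,0,0,0,0]
    - [1,0,0.01,0,0,0,0]
    - [1,0,0,0,0,0,0]
    - [1,0,0,0,0,0,0]
    - [1,0,0,0,0,0,0]
    - [1,0,0,0,0,0,0]
    - [1,0,0,0,0,0,0]

```text
t: 7.8
tool_pos: [0.6261, 0.097, 0.0822]
tcp_rot: [-1.331, 0.995, -0.995]
force: [-0.8, -0.4, 2.5]
gripper_width: 0.001
```

Call:
send_rows:
  commands:
    - [1,0,0.01,0,0,0,0]
    - [1,0,0,0,0,0,0]
    - [1,0,0.01,0,0,0,0]
    - [1,0,0,0,0,0,0]
    - [1,0,0,0,0,0,0]
    - [1,0,0,0,0,0,0]
    - [1,0,0,0,0,0,0]
    - [1,0,0,0,0,0,0]
    - [1,0,0,0,0,0,0]
    - [1,0,0,0,0,0,0]

```text
t: 8.63
tool_pos: [0.6262, 0.0971, 0.0821]
tcp_rot: [-1.331, 0.995, -0.996]
force: [-2.2, -0.9, 5.2]
gripper_width: 0.005
```

Call:
send_rows:
  commands:
    - [1,0,0.01,0,0,0,0]
    - [1,0,0.01,0,0,0,0]
    - [1,0,0,0,0,0,0]
    - [1,0,0,0,0,0,0]
    - [1,0,0,0,0,0,0]
    - [1,0,0,0,0,0,0]
    - [1,0,0,0,0,0,0]
    - [1,0,0,0,0,0,0]
    - [1,0,0,0,0,0,0]
    - [1,0,0,0,0,0,0]

```text
t: 9.47
tool_pos: [0.6262, 0.097, 0.082]
tcp_rot: [-1.331, 0.995, -0.996]
force: [-2.6, -0.2, 6.6]
gripper_width: -0.002
```

The tip is at z = 0.082 and the force (6.6 N) is above the sliding force (about 3.5 N), with no further motion. Red is home. Lifting, then on to yellow.

Call:
send_rows:
  commands:
    - [1,0,-0.2,0,0,0,0]
    - [1,0,-0.5,0,0,0,0]
    - [1,0,-0.7,0,0,0,0]
    - [1,0,-0.4,0,0,0,0]
    - [1,0.3,0,0,0,0,0]
    - [1,0.6,0,0,0,0,0]
    - [1,0.9,0,0,0,0,0]
    - [1,0.9,0,0,0,0,0]
    - [1,0.9,0,0,0,0,0]
    - [1,0.7,0,0,0,0,0]

```text
t: 10.3
tool_pos: [0.6504, 0.0121, 0.1163]
tcp_rot: [-1.332, 0.997, -0.996]
force: [0.2, -1.1, -0.4]
gripper_width: 0.001
```

Call:
send_rows:
  commands:
    - [1,0.5,0,0,0,0,0]
    - [1,0.25,0,0,0,0,0]
    - [1,0,0.2,0,0,0,0]
    - [1,0,0.3,0,0,0,0]
    - [1,0,0.3,0,0,0,0]
    - [1,0,0.2,0,0,0,0]
    - [1,0,0,0,0,0,0]
    - [1,0,0,0,0,0,0]
    - [1,0,0,0,0,0,0]
    - [1,0,0,0,0,0,0]

```text
t: 11.13
tool_pos: [0.6549, 0.0003, 0.098]
tcp_rot: [-1.331, 0.995, -0.996]
force: [0.4, -0.6, -0.3]
gripper_width: 0.001
```

Run:
```python
from h import *
s=sense();d=snapshot("wrist");cv2.imwrite("pics/w4.png",d["pixels"]);print(s["t"],s["tool_pos"],s["force"])
d=snapshot("side");cv2.imwrite("pics/s4.png",cv2.resize(d["pixels"][200:300,280:400],None,fx=5,fy=5,interpolation=cv2.INTER_CUBIC))
for c in("red","blue"): 
  for x in blobs(d,c,(295,385,210,280)): print(c,x)
```

```text
11.1333 [6.54919550e-01 3.42181703e-04 9.79822174e-02] [ 0.39445747 -0.63860541 -0.32683007]
red ((np.float64(329.83), np.float64(226.07)), 42, [326, 223, 9, 7])
blue ((np.float64(324.27), np.float64(241.18)), 60, [320, 238, 10, 8])
```

View pics/w4.png

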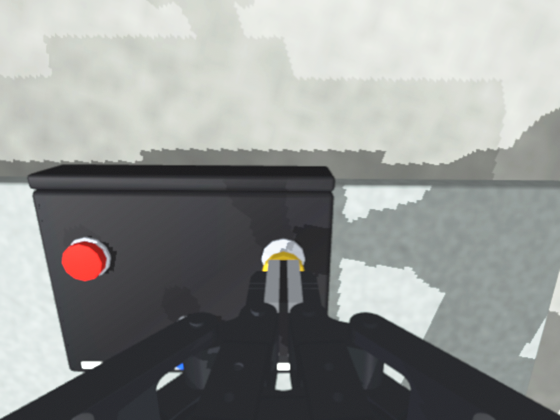

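View pics/s4.png

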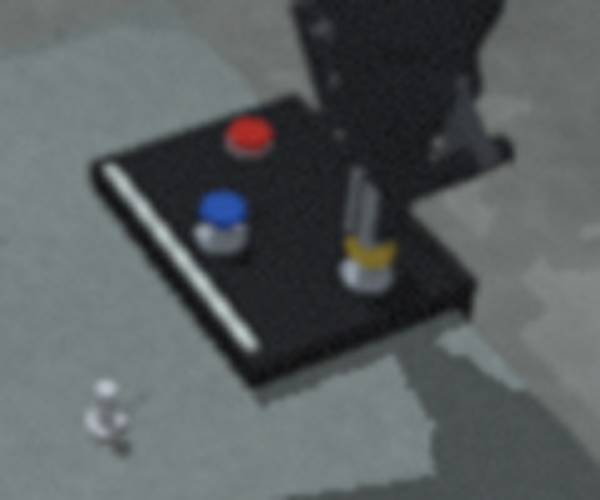

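Side view: red is down on its collar (it sits on the ring at (250,135) in the crop), and the tip is over yellow. Pressing yellow.

Call:
send_rows:
  commands:
    - [1,0,0.05,0,0,0,0]
    - [1,0,0.05,0,0,0,0]
    - [1,0,0.05,0,0,0,0]
    - [1,0,0.05,0,0,0,0]
    - [1,0,0.05,0,0,0,0]
    - [1,0,0.05,0,0,0,0]
    - [1,0,0.05,0,0,0,0]
    - [1,0,0.05,0,0,0,0]
    - [1,0,0.05,0,0,0,0]
    - [1,0,0.05,0,0,0,0]

```text
t: 12.07
tool_pos: [0.6547, 0.0002, 0.0875]
tcp_rot: [-1.331, 0.995, -0.996]
force: [-1.7, -0.2, 3.7]
gripper_width: -0.003
```

Call:
send_rows:
  commands:
    - [1,0,0.03,0,0,0,0]
    - [1,0,0.03,0,0,0,0]
    - [1,0,0.03,0,0,0,0]
    - [1,0,0.03,0,0,0,0]
    - [1,0,0.03,0,0,0,0]
    - [1,0,0.02,0,0,0,0]
    - [1,0,0.02,0,0,0,0]
    - [1,0,0.02,0,0,0,0]
    - [1,0,0.02,0,0,0,0]
    - [1,0,0.01,0,0,0,0]

```text
t: 12.9
tool_pos: [0.6547, 0.0002, 0.0826]
tcp_rot: [-1.331, 0.995, -0.995]
force: [-1.2, -0.7, 3.0]
gripper_width: -0.003
```

Call:
send_rows:
  commands:
    - [1,0,0.01,0,0,0,0]
    - [1,0,0.01,0,0,0,0]
    - [1,0,0.01,0,0,0,0]
    - [1,0,0.01,0,0,0,0]
    - [1,0,0,0,0,0,0]
    - [1,0,0.01,0,0,0,0]
    - [1,0,0,0,0,0,0]
    - [1,0,0,0,0,0,0]
    - [1,0,0,0,0,0,0]
    - [1,0,0,0,0,0,0]

```text
t: 13.73
tool_pos: [0.6548, 0.0001, 0.0821]
tcp_rot: [-1.331, 0.995, -0.996]
force: [-3.2, -0.6, 5.5]
gripper_width: 0.001
```

Call:
send_rows:
  commands:
    - [1,0,0.01,0,0,0,0]
    - [1,0,0.01,0,0,0,0]
    - [1,0,0,0,0,0,0]
    - [1,0,0,0,0,0,0]
    - [1,0,0,0,0,0,0]
    - [1,0,0,0,0,0,0]
    - [1,0,0,0,0,0,0]
    - [1,0,0,0,0,0,0]
    - [1,0,0,0,0,0,0]
    - [1,0,0,0,0,0,0]

```text
t: 14.57
tool_pos: [0.6548, 0.0002, 0.0821]
tcp_rot: [-1.331, 0.995, -0.996]
force: [-4.0, -0.4, 6.9]
gripper_width: -0.002
```

Call:
send_rows:
  commands:
    - [1,0,-0.2,0,0,0,0]
    - [1,0,-0.5,0,0,0,0]
    - [1,0,-0.7,0,0,0,0]
    - [1,0,-0.4,0,0,0,0]
    - [1,-0.3,0,-0.3,0,0,0]
    - [1,-0.6,0,-0.5,0,0,0]
    - [1,-0.7,0,-0.7,0,0,0]
    - [1,-0.6,0,-0.5,0,0,0]
    - [1,-0.3,0,-0.3,0,0,0]
    - [1,0,0,0,0,0,0]

```text
t: 15.4
tool_pos: [0.596, 0.0359, 0.1184]
tcp_rot: [-1.331, 0.994, -0.995]
force: [0.6, 0.1, -0.8]
gripper_width: -0.004
```

Call:
send_rows:
  commands:
    - [1,0,0.2,0,0,0,0]
    - [1,0,0.3,0,0,0,0]
    - [1,0,0.3,0,0,0,0]
    - [1,0,0.2,0,0,0,0]
    - [1,0,0,0,0,0,0]
    - [1,0,0,0,0,0,0]
    - [1,0,0,0,0,0,0]
    - [1,0,0,0,0,0,0]
    - [1,0,0,0,0,0,0]
    - [1,0,0,0,0,0,0]

```text
t: 16.23
tool_pos: [0.5966, 0.0351, 0.0976]
tcp_rot: [-1.331, 0.995, -0.996]
force: [0.7, 0.8, -0.2]
gripper_width: 0.002
```

Run:
```python
from h import *
s=sense();d=snapshot("wrist");cv2.imwrite("pics/w5.png",d["pixels"]);print(s["t"],s["tool_pos"],s["force"])
d=snapshot("side");cv2.imwrite("pics/s5.png",cv2.resize(d["pixels"][200:300,280:400],None,fx=5,fy=5,interpolation=cv2.INTER_CUBIC))
for c in("red","yellow","blue"): 
  for x in blobs(d,c,(295,385,210,280)): print(c,x)
```

```text
16.2333 [0.59658802 0.03513474 0.09758332] [ 0.73782333  0.77322089 -0.16670068]
yellow ((np.float64(353.4), np.float64(252.16)), 55, [349, 249, 10, 8])
blue ((np.float64(324.25), np.float64(243.0)), 20, [320, 242, 9, 4])
```

View pics/w5.png

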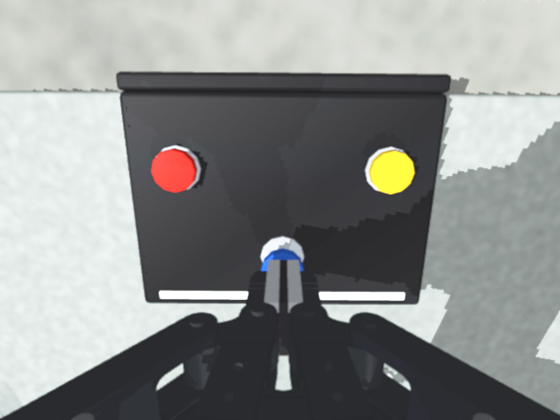

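View pics/s5.png

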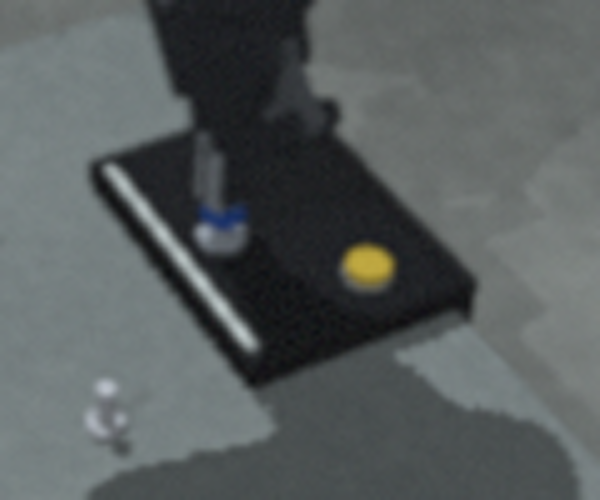

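Yellow sits on its collar at (368,265), and the tip is centred over blue. Pressing blue.

Call:
send_rows:
  commands:
    - [1,0,0.05,0,0,0,0]
    - [1,0,0.05,0,0,0,0]
    - [1,0,0.05,0,0,0,0]
    - [1,0,0.05,0,0,0,0]
    - [1,0,0.05,0,0,0,0]
    - [1,0,0.05,0,0,0,0]
    - [1,0,0.05,0,0,0,0]
    - [1,0,0.05,0,0,0,0]
    - [1,0,0.05,0,0,0,0]
    - [1,0,0.05,0,0,0,0]

```text
t: 17.17
tool_pos: [0.5965, 0.0351, 0.0873]
tcp_rot: [-1.331, 0.995, -0.995]
force: [-1.6, -0.1, 3.7]
gripper_width: 0.0
```

Call:
send_rows:
  commands:
    - [1,0,0.03,0,0,0,0]
    - [1,0,0.03,0,0,0,0]
    - [1,0,0.03,0,0,0,0]
    - [1,0,0.03,0,0,0,0]
    - [1,0,0.03,0,0,0,0]
    - [1,0,0.02,0,0,0,0]
    - [1,0,0.02,0,0,0,0]
    - [1,0,0.02,0,0,0,0]
    - [1,0,0.01,0,0,0,0]
    - [1,0,0.01,0,0,0,0]

```text
t: 18.0
tool_pos: [0.5965, 0.0351, 0.0827]
tcp_rot: [-1.331, 0.995, -0.995]
force: [-1.6, 0.3, 3.0]
gripper_width: 0.001
```

Call:
send_rows:
  commands:
    - [1,0,0.01,0,0,0,0]
    - [1,0,0.01,0,0,0,0]
    - [1,0,0.01,0,0,0,0]
    - [1,0,0.01,0,0,0,0]
    - [1,0,0,0,0,0,0]
    - [1,0,0,0,0,0,0]
    - [1,0,0,0,0,0,0]
    - [1,0,0,0,0,0,0]
    - [1,0,0,0,0,0,0]
    - [1,0,0,0,0,0,0]

```text
t: 18.83
tool_pos: [0.5965, 0.0351, 0.0821]
tcp_rot: [-1.331, 0.995, -0.996]
force: [-2.3, 0.1, 5.7]
gripper_width: 0.007
```

Call:
send_rows:
  commands:
    - [1,0,0.01,0,0,0,0]
    - [1,0,0.01,0,0,0,0]
    - [1,0,0,0,0,0,0]
    - [1,0,0,0,0,0,0]
    - [1,0,0,0,0,0,0]
    - [1,0,0,0,0,0,0]
    - [1,0,0,0,0,0,0]
    - [1,0,0,0,0,0,0]
    - [1,0,0,0,0,0,0]
    - [1,0,0,0,0,0,0]

```text
t: 19.67
tool_pos: [0.5965, 0.0351, 0.082]
tcp_rot: [-1.331, 0.995, -0.996]
force: [-3.6, -0.8, 7.5]
gripper_width: -0.002
```

Call:
send_rows:
  commands:
    - [1,0,-0.2,0,0,0,0]
    - [1,0,-0.5,0,0,0,0]
    - [1,0,-0.9,0,0,0,0]
    - [1,0,-0.9,0,0,0,0]
    - [1,0,-0.9,0,0,0,0]
    - [1,0,-0.9,-0.3,0,0,0]
    - [1,0,-0.9,-0.6,0,0,0]
    - [1,0,-0.9,-0.9,0,0,0]
    - [1,0,-0.5,-0.9,0,0,0]
    - [1,0,0,-0.9,0,0,0]

```text
t: 20.5
tool_pos: [0.5278, 0.0146, 0.2169]
tcp_rot: [-1.328, 0.991, -0.999]
force: [-0.6, 0.3, -0.8]
gripper_width: -0.003
```

Call:
send_rows:
  commands:
    - [1,0,0,-0.8,0,0,0]
    - [1,0,0,-0.4,0,0,0]
    - [1,0,0,0,0,0,0]
    - [1,0,0,0,0,0,0]
    - [1,0,0,0,0,0,0]
    - [1,0,0,0,0,0,0]
    - [1,0,0,0,0,0,0]
    - [1,0,0,0,0,0,0]
    - [1,0,0,0,0,0,0]
    - [1,0,0,0,0,0,0]

```text
t: 21.33
tool_pos: [0.5045, 0.008, 0.2134]
tcp_rot: [-1.332, 0.995, -0.995]
force: [1.5, 0.2, -0.6]
gripper_width: 0.001
```

Run:
```python
from h import *
s=sense();print(s["t"],s["tool_pos"],s["force"])
dw=snapshot("wrist");cv2.imwrite("pics/w6.png",dw["pixels"])
d=snapshot("side");cv2.imwrite("pics/s6.png",cv2.resize(d["pixels"][200:300,280:400],None,fx=5,fy=5,interpolation=cv2.INTER_CUBIC))
W={c:max(blobs(dw,c,(0,560,0,420),100),key=lambda x:x[1]) for c in("red","yellow","blue")}
for c in W:
  b=max(blobs(d,c,(295,385,210,280)),key=lambda x:x[1])
  o1,v1=ray(d,b[0]);o2,v2=ray(dw,W[c][0],s)
  t=np.linalg.lstsq(np.c_[v1,-v2],o2-o1,rcond=None)[0]; u,v=[int(round(q)) for q in W[c][0]]
  print(c,b,"tri",((o1+v1*t[0]+o2+v2*t[1])/2).round(4),"wrist depth pt",(o2+v2*dw["z_map"][v,u]).round(4))
d0=np.load("side0.npy",allow_pickle=True).item()
df=cv2.absdiff(d0["pixels"],d["pixels"]).max(2)
for n,(u,v) in dict(peg0=(271,251),peg1=(300,283),brk=(268,315),clamp=(228,200),drill=(255,135)).items(): print(n,df[v-10:v+10,u-10:u+10].max())
```

```text
21.3333 [0.50446412 0.00804184 0.21336878] [ 1.51224432  0.21135047 -0.57353475]
red ((np.float64(329.64), np.float64(226.13)), 39, [326, 223, 8, 7]) tri [0.6234 0.0944 0.0849] wrist depth pt [0.6224 0.0953 0.0825]
yellow ((np.float64(353.4), np.float64(252.16)), 55, [349, 249, 10, 8]) tri [ 6.511e-01 -3.000e-04  8.440e-02] wrist depth pt [ 6.50e-01 -2.00e-04  8.28e-02]
blue ((np.float64(324.18), np.float64(244.65)), 55, [320, 241, 10, 8]) tri [0.5966 0.0363 0.0833] wrist depth pt [0.5968 0.0362 0.082 ]
peg0 26
peg1 26
brk 39
clamp 33
drill 61
```

View pics/s6.png

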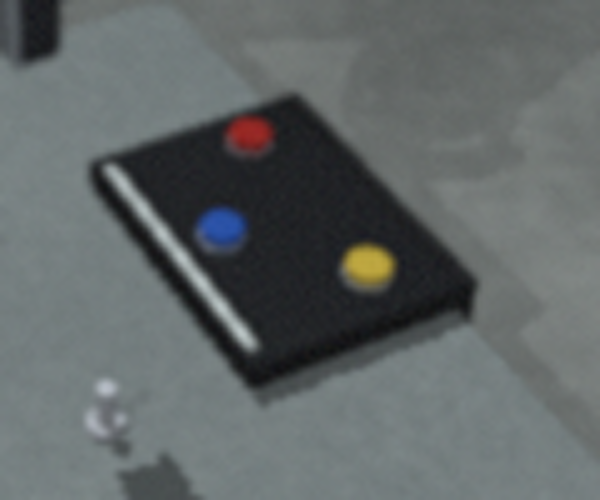

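View pics/w6.png

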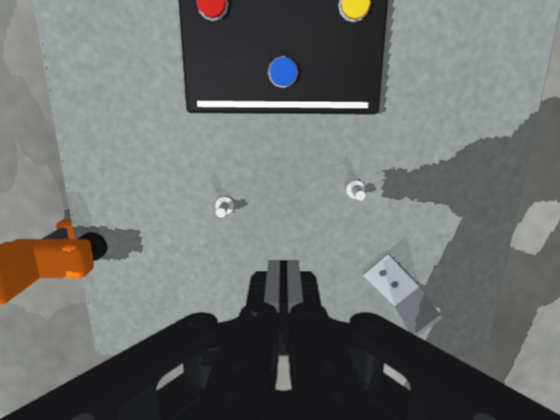

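Side and wrist views show all three caps down on their collars, with depth heights of 82.0–82.8 mm. The loose items are standing and the hand is clear.

```bash
python3 -c "
from h import *
print(hand_in())"
```

```text
the job is handed in; nothing more can be done
None
```

I pressed the red, then the yellow, then the blue pin home with the shut fingertips. I then lifted the hand clear and handed in at about 21.4 s of the 38 s allowed.

- **Pins home:** each press ended with the tip at 82.0–82.1 mm. The vertical force rose from about 3.5 N while sliding to about 7 N (7.5 N at most) with no further movement. The last wrist depth reading put the cap tops at 82.5 (red), 82.8 (yellow) and 82.0 mm (blue).
- **Disagreement in the checks:** triangulating from the side and wrist pictures gave heights 1.3–2.4 mm higher than the depth reading. Red and yellow were clipped at the edge of that wrist view, and 2 mm is within the calibration error. The side picture shows all three caps on their collars.
- **Other items:** the hand was about 13 cm above the caps at the end. The pegs, bracket and clamp look unchanged in the pictures. The drill showed the largest pixel difference from the first side picture (61, against 26–39 for the others). I put that down to picture noise or lighting, because the arm never went near it, but I did not look into it further.

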